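# Re-arm the bench supply and hold its key switch on

### The arm

A 7-joint arm with a two-finger parallel gripper is mounted at the origin on the work surface. World frame = base frame: x ahead of the robot, y to its left, z up, the work surface at z = 0. Lengths are in m, angles in rad, forces in N, time in s.
With the tool pointing down it reaches from about 0.425 to 0.925 m from the base axis. Payload 6.8 kg.
Tool frame: the origin (TCP) lies where the fingers leave the gripper's body, on its centre line; the fingertips stand 73 mm ahead of it and the grasp point (between the pads) lies 54 mm ahead of it; z points along the fingers, y is the direction in which the jaws open and shut (so a half turn about z gives the same grasp; the last joint's range is limited). The gripper opens to 85 mm and grips with 20 to 120 N. Pads are 22 mm wide; open, the fingers measure 114 mm over their backs; the gripper's body (76 mm by 85 mm) begins 54 mm behind the grasp point. The pads swing forward as they close: fully open they stand 13 mm farther back than shut.
Start: joints at [1.055, 0.477, 0.022, 1.555, -0.011, 1.109, -0.083], TCP at [0.268, -0.62, 0.304] pointing down, gripper open.
Joint ranges: [-2.96, 2.96], [-0.34, 2.1], [-1.41, 1.46], [0.24, 2.44], [-1.37, 4.51], [0.17, 1.92], [-2.96, 2.96]. Speed limits (rad/s): [2.39, 2.39, 3.14, 3.14, 3.14, 3.14, 3.14].

### API

Orientations are given as a rotation vector (axis times angle).
In Python, from bench import r gives the robot as it stands.
- The arm moves only by the shell command python3 -m handwheel 'ROWS' [FORCE]. ROWS is JSON, a list that holds one entry, the list of rows, each a list of 7 numbers: the shift along the world's x, y, z in m, then the turn, a rotation vector about the world's x, y, z in rad, then the finger opening in m, from 0 to 0.0854. A call has 1 to 10 rows; each row shifts and turns the commanded pose from where the row before left it; what a row does not reach is not made up. A row lasts 1/12 s, in which the tool goes at most 41.7 mm and 7.16 degrees, less where a joint would pass 70% of its speed; a pose out of reach is approached as far as the arm can. A call is refused whole if a number of a shift passes 0.0417 or a number of a turn 0.125, either way. A call with a gripper value outside its range is refused whole. The fingers move at their own pace and stop on an object; FORCE is the grip in N (left out, the last holds). Time passes only in rows, so rows that do not move let the fingers close. It gives the time, the measured TCP pose, the force and the opening at its end, in the units of the state.
- r.get_obs(): the state, without advancing time (a new reading comes with each control period).
- r.grab_frame(name): name is "scene" or "top" or "wrist"; returns (picture, depth): 384x512x3 uint8, red, green, blue; 384x512 float32, m along the optical axis (not along the pixel's ray), 0 where there is no reading.
- r.get_calibration(name): a dict with "vertical_fov" (degrees; the focal length in pixels is half the picture's height over the tangent of half this angle, whatever the lens; pixels are square), "cx", "cy" (the principal point, pixels), "R" (3x3) and "t" (3): a world point X has camera coordinates R X + t; the wrist camera has in their place "T_tool_cam" (4x4, takes a point from camera to tool coordinates, whose origin is the TCP and whose axes are the flange's). Camera axes: x right, y down, z forward; pixel columns grow to the right and rows downward; lengths in m; the calibration is good to about 2 mm. The wrist camera is an equidistant fisheye: a pixel r from the principal point sees the ray r / f radians off the axis. A picture is of the moment at which its call begins: read the wrist's pose just before it. get_calibration takes no time and is no camera call.
- r.hand_in(): hands the job in, once; it reports no verdict.
Trained networks look in the newest picture that a camera, given by its name, has taken for a name from the list of things; names that differ only in an ending like _2 or _b are one class to them, and where a whole thing is asked for, a point or a joint stands for the part that bears it (a point fixed in the world has none). Each returns a list of dicts, best first, with "p" (0 to 1); they miss things now and then, are a little off and sometimes report something else, mostly with a low value. They report only what shows in the picture. A call takes as long as a camera call. They do not tell look-alikes from the thing itself.
- r.masks_of(label, camera): "pixels" (384x512 bool, what is visible of it) and "at" ([column, row] in pixels, amid what is visible of it).
The state is a dict: "clock": time; "joints": joint angles; "qvel": joint speeds; "tau": joint torques, N m; "tcp_pos": TCP position; "orientation": TCP orientation; "contact_force": force on the tool from outside, world axes, zero at the start; "moment": the same for the moment, N m; "grip_width": finger opening in m.
Only numpy, scipy, OpenCV 4.12 (cv2) and the standard library are available. Lean on these libraries where they do the work, as an engineer would, in place of code of your own. Each camera call takes 0.05 s, during which the arm holds its last target.

### The job

Put the tripped bench supply unit back on: first swing its sprung lever away from the robot all the way to the stop and let it spring back by itself. Then take the key with the square-cornered head out of the wooden block, push it fully home in the unit's key switch (wiggle it a little if the pins stick), and only then turn it a quarter turn clockwise to its stop. The switch springs back, so finish while still gripping the key and holding it turned; leave the round-headed key and the other things on the bench alone.

Things in the scene. Friction and masses are not known exactly. Their poses are not given: they have to be found in the camera images.
- unit: Bench supply unit: grey steel box fixed to the bench, 160 (x) x 260 (y) x 75 mm high. Origin at the centre of its underside; x is the direction in which the lever is pushed (roughly away from the robot), y to the left. On its top, the lever stands at x = 0, y = +75 mm and the key switch at x = -20, y = -75 mm.
- lever_bar (a point): Centre of the lever's black cross bar (a 22 mm thick, 64 mm long cylinder along the unit's y), on a 12 mm steel rod 115 mm from the pivot. At rest the lever leans 0.5 rad from upright towards the unit's -x (bar centre about 190 mm above the bench); at the stop it leans 0.5 rad towards +x. Two 24 mm high steel cheeks, 20 mm either side of the pivot along y, carry it.
- lever_pivot (a point): Lever pivot, 89 mm above the bench; the pivot axis is the unit's y.
- lever (a joint): Lever angle, rad: 0 at rest, 1.0 at the stop; a return spring needs about 2 N at the bar at the start and 5 N at the stop.
- slot (a point): Centre of the key slot's mouth, in the flat top face of the brass cylinder (35 mm across, in a 54 mm steel ring 1 mm lower), 81 mm above the bench. Turns with the cylinder; z up. The slot is 15.6 mm along its y, 7.6 mm along its x, with a 2 mm bevel at the mouth, over 34 mm deep. The key goes straight down, either way round, its blade's wide side along the slot.
- cylinder (a joint): Turn of the key cylinder, rad: 0 at rest (springs back there), grows clockwise seen from above, stop at 1.57. The spring takes about 0.1 N m at the stop; the key has about 0.12 rad of play in the slot. Inside, two sprung pins in the wide walls, about 13 and 22 mm down, resist the blade with a few N each.
- key_head (a point): Centre of the head of the wanted key: an all-steel key, 60 g, that stands upright, blade down, in one of the two slots of the wooden block (which one varies). Head: square-cornered plate 10 mm thick (x) x 36 mm wide (y) x 42 mm high (z); this point is 51 mm above the blade's tip and 21 mm below the top. Grip it across the 10 mm.
- key_tip (a point): Middle of the end of the wanted key's blade. The blade is 6 mm (x) x 14 mm (y), 30 mm long, its last 4 mm only 3 x 11 mm; fully home, the underside of the head rests on the cylinder's face and the tip is 30 mm below the slot's mouth.
- round_head (a point): Centre of the other key's head, a 28 mm disc 10 mm thick; leave this key standing in the block.
- key_block: Light wooden key block fixed to the bench, 60 (x) x 130 (y) x 40 mm high, origin under its centre. Slots 34 mm either side of the centre along its y; a key stands with its head resting on the block's top, its x along the block's x.
- tin_mid (a point): Middle of a steel tin, 64 mm across, 60 mm high; bystander.
- parallel_mid (a point): Middle of a dark steel bar 30 x 100 x 22 mm; bystander.
- screwdriver_grip (a point): Handle of a screwdriver 180 mm long lying on the bench; bystander.
There are look-alikes about, which are no part of the job. What is shaped like the part that bears key_head but purple is not meant.

How it is judged:
On the way, in this order (a step that is already met when the one before it is completed fails the run):
1. the lever is swung to its stop (within 0.1 rad) (value of joint lever above 0.9 rad), for 0.05 s.
2. the lever has sprung back (within 0.1 rad of rest) with nothing of the robot on it (value of joint lever below 0.1 rad and contact force between lever and the arm below 0.2 N and contact force between lever and the fingers below 0.2 N), for 0.1 s.
3. the square-headed key is fully home (tip at least 27 mm down) before the cylinder is turned (under 0.4 rad) (z of key_tip in the frame of slot below -0.027 m and horizontal distance between key_tip and slot below 0.004 m and value of joint cylinder below 0.4 rad), for 0.1 s.
At the end, for the whole second after the job is handed in: The fingers grip the square-headed key, its tip at least 27 mm down in the slot and within 4 mm of the slot's axis, the cylinder held turned by at least 1.4 rad (80 degrees), the lever back within 0.1 rad of rest (z of key_tip in the frame of slot below -0.027 m and horizontal distance between key_tip and slot below 0.004 m and value of joint cylinder above 1.4 rad and contact force between the fingers and key above 2 N and value of joint lever below 0.1 rad); the arm keeps its last pose, push and grip.
It fails at once if the cylinder is turned more than 0.5 rad while the key is not fully home (tip less than 25 mm down) (value of joint cylinder above 0.5 rad and z of key_tip in the frame of slot above -0.025 m).
It fails at once if the round-headed key is moved more than 15 mm (distance of round_head from where it was at the start of the episode above 0.015 m).
It fails at once if a bystander is moved more than 25 mm (distance of any of tin_mid, parallel_mid, screwdriver_grip from where it was at the start of the episode above 0.025 m).
It also fails if it takes over 72 s, if anything falls off the work surface, if the arm or the gripper's body presses on something with over 40 N, if the wrist force passes 120 N, or if a joint passes its speed limit or range.

## Working session

There is one attempt and no reset: what is moved stays moved. The work goes in short steps, Python scripts to look and compute and a shell command to move; the robot and the scene stay as the last step left them, time stands still between calls to the robot, and variables do not carry over. Pictures are saved under pics/ and viewed, and the job is handed in when it is done.

```bash
ls; mkdir -p pics; cat > h.py <<'E'
import numpy as np, cv2
from bench import r
from scipy.spatial.transform import Rotation as Ro
def save(name,fn):
    o=r.get_obs(); p,d=r.grab_frame(name); cv2.imwrite('pics/'+fn,p[:,:,::-1]); return o,p,d
def world(name,d,o=None,mask=None):
    c=r.get_calibration(name); h,w=d.shape
    f=h/2/np.tan(np.radians(c['vertical_fov']/2))
    v,u=np.mgrid[:h,:w]; x=(u-c['cx'])/f; y=(v-c['cy'])/f
    if name=='wrist':
        t=np.hypot(x,y); s=np.where(t>1e-9,np.tan(np.minimum(t,1.5))/np.maximum(t,1e-9),1); x=x*s;y=y*s
    P=np.stack([x*d,y*d,d],-1)
    if name=='wrist':
        T=np.array(c['T_tool_cam']); P=P@T[:3,:3].T+T[:3,3]
        R=Ro.from_rotvec(o['orientation']).as_matrix(); return P@R.T+np.array(o['tcp_pos'])
    return (P-np.array(c['t']))@np.array(c['R'])
E
python3 - <<'E'
from h import *
print(r.get_obs())
for n in ['scene','top','wrist']:
    o,p,d=save(n,n+'0.png'); np.save(n+'0.npy',d)
    print(n,r.get_calibration(n))
    if n=='wrist': continue
    W=world(n,d,o)
    for l in ['unit','lever_bar','lever_pivot','slot','key_head','round_head','key_block','tin_mid','parallel_mid','screwdriver_grip']:
        for k in r.masks_of(l,n)[:3]:
            m=k['pixels']&(d>0); print(l,round(k['p'],2),np.round(k['at']),m.sum(),np.round(np.median(W[m],0),3) if m.any() else '')
E
```

```text
pics
{'clock': 0.0, 'joints': array([ 1.05487413,  0.47780864,  0.02232308,  1.55642451, -0.01152135,
        1.10933819, -0.08311417]), 'qvel': array([ 0.00174135,  0.00036101, -0.00103522, -0.00063455, -0.00026746,
       -0.00108687,  0.00107879]), 'tau': array([-8.81969172e-04, -5.96465063e+01,  1.60777062e+00, -2.81202793e+01,
        1.25588482e-02,  9.24082560e-03,  3.53737016e-05]), 'tcp_pos': array([ 0.26753985, -0.61921638,  0.30293093]), 'orientation': array([-3.07475121e+00, -6.35833543e-01,  7.58571449e-04]), 'contact_force': array([ 1.12728193,  0.46218684, -1.02309212]), 'moment': array([ 0.03107676, -0.00211906, -0.00511134]), 'grip_width': 0.0852359692515995}
scene {'vertical_fov': 45.40692805209173, 'cx': 254.22869835545438, 'cy': 190.46604783538527, 'R': array([[ 0.67843003,  0.73456261, -0.01226659],
       [ 0.58970891, -0.5544516 , -0.58721957],
       [-0.43815077,  0.39115368, -0.80933473]]), 't': array([-0.27449154, -0.32014129,  1.63440323])}
unit 0.65 [321. 142.] 4611 [0.514 0.169 0.074]
lever_bar 0.54 [333.  96.] 246 [0.459 0.263 0.17 ]
lever_pivot 0.6 [31
[... 1365 characters left out ...]
 351 [ 0.738 -0.041  0.058]
key_block 0.79 [271. 210.] 696 [ 0.546 -0.182  0.039]
tin_mid 0.71 [225. 148.] 327 [ 0.738 -0.041  0.058]
parallel_mid 0.6 [285. 156.] 244 [ 0.72  -0.226  0.021]
screwdriver_grip 0.68 [379. 263.] 199 [ 0.363 -0.526  0.023]
wrist {'vertical_fov': 65.70646984690485, 'cx': 257.50558310697306, 'cy': 193.26030979045112, 'T_tool_cam': array([[ 2.04590692e-05, -9.64340294e-01, -2.64665442e-01,
         6.71139455e-02],
       [ 9.99999935e-01, -7.54179891e-05,  3.52096115e-04,
         5.19930660e-04],
       [-3.59501006e-04, -2.64665432e-01,  9.64340230e-01,
        -6.94988992e-02],
       [ 0.00000000e+00,  0.00000000e+00,  0.00000000e+00,
         1.00000000e+00]])}
```

```bash
python3 -c "
import cv2
a=cv2.imread('pics/scene0.png');cv2.imwrite('pics/s1.png',cv2.resize(a[60:320,80:400],(800,650))[:600])
a=cv2.imread('pics/top0.png');cv2.imwrite('pics/t1.png',cv2.resize(a[120:290,90:330],(800,566),interpolation=cv2.INTER_CUBIC))"
```

```text
(no output)
```

View pics/s1.png

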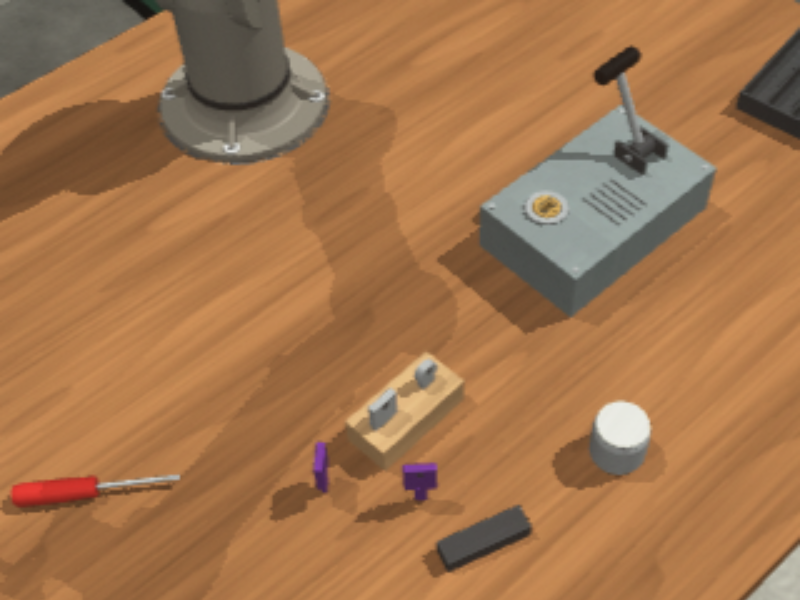

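View pics/t1.png

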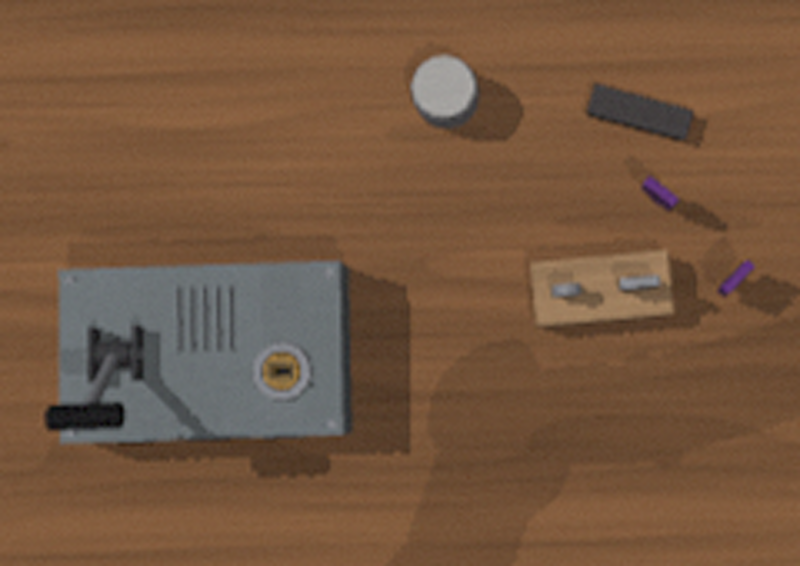

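The square-headed key is the right-hand one in the block (t1 px 640,283), and the round one is at 565,290. The purple look-alikes are at 660,192 and 736,278. The unit's slot is at 280,371, with its long side along y, and the lever bar is at 85,415. Next I fit the poses.

```bash
cat > fit.py <<'E'
from h import *
def rect(P):
    c,(w,h),a=cv2.minAreaRect((P[:,:2]*1000).astype(np.float32)); return np.round(c,1),round(w,1),round(h,1),round(a,2)
for n in ['top','scene']:
    d=np.load(n+'0.npy'); W=world(n,d); p=cv2.imread(f'pics/{n}0.png')[:,:,::-1].astype(int)
    x,y,z=W[...,0],W[...,1],W[...,2]
    def comp(m):
        k,l,s,c=cv2.connectedComponentsWithStats(m.astype(np.uint8)); i=1+np.argmax(s[1:,4]); return l==i
    m=comp((abs(z-.075)<.006)&(d>0)&(x>.35)&(x<.65)&(y>.03)&(y<.35)); print(n,'unit',m.sum(),rect(W[m]),np.median(z[m]))
    b=comp((abs(z-.04)<.007)&(d>0)&(x>.48)&(x<.62)&(y>-.28)&(y<-.1)); print('block',b.sum(),rect(W[b]),np.median(z[b]))
    k=(z>.052)&(d>0)&(abs(x-.55)<.035)&(y>-.26)&(y<-.1); 
    for nm,q in(('sq',k&(y<-.19)),('rd',k&(y>-.19))): print(nm,q.sum(),rect(W[q]),W[q].mean(0).round(4),z[q].max(), np.percentile(W[q],[2,98],axis=0).round(3).tolist())
    # brass
    r_,g,bb=p[...,0],p[...,1],p[...,2]
    br=(r_-bb>50)&(abs(z-.081)<.012)&(abs(y-.115)<.05)&(x>.4)&(x<.55); print('brass',br.sum(),W[br].mean(0).round(4),rect(W[br]))
    l=(z>.165)&(d>0)&(y>.15)&(y<.35)&(x>.38)&(x<.52); print('bar',l.sum(),rect(W[l]),W[l].mean(0).round(4),z[l].max())
E
python3 fit.py
```

```text
top unit 3625 (array([497.5, 188.9]), 159.9, 262.0, 0.29) 0.07437756545133614
block 661 (array([ 549.2, -184.1]), 60.6, 129.6, 3.79) 0.03935273561944686
sq 44 (array([ 551.5, -218.3]), 9.9, 34.6, 3.8) [ 0.551  -0.2183  0.0789] 0.08806268906308584 [[0.546, -0.235, 0.061], [0.556, -0.201, 0.086]]
rd 32 (array([ 546.5, -149.3]), 10.3, 26.1, 5.05) [ 0.5464 -0.1492  0.0709] 0.08145696412886706 [[0.541, -0.162, 0.056], [0.553, -0.137, 0.08]]
brass 64 [0.4784 0.1128 0.0793] (array([479.1, 113. ]), 30.8, 30.6, 46.66)
bar 193 (array([446.5, 262.7]), 30.5, 64.7, 2.92) [0.443  0.2621 0.1949] 0.2060028561333932
scene unit 2951 (array([500. , 190.4]), 163.7, 265.2, 0.05) 0.07462319576092537
block 701 (array([ 551.5, -182.5]), 63.0, 132.0, 3.64) 0.039367151071914595
sq 102 (array([ 555.2, -217.5]), 11.8, 35.7, 8.15) [ 0.5568 -0.2189  0.0727] 0.08521897009764373 [[0.55, -0.235, 0.053], [0.562, -0.2, 0.084]]
rd 60 (array([ 549.2, -149.8]), 15.3, 24.9, 15.36) [ 0.5516 -0.1508  0.0677] 0.07867715146344285 [[0.543, -0.162, 0.054], [0.556, -0.136, 0.078]]
brass 72 [0.4795 0.1152 0.0799] (array([480.4, 114.7]), 31.7, 34.7, 5.43)
bar 165 (array([451.4, 263.1]), 66.9, 34.4, 89.44) [0.4495 0.2602 0.1922] 0.20401600861183666
```

```bash
python3 -m handwheel '[[[0.026,0.03,0,0,0,0.116,0.0854],[0.026,0.03,0,0,0,0.116,0.0854],[0.026,0.03,0,0,0,0.116,0.0854],[0.026,0.03,0,0,0,0.116,0.0854],[0.026,0.03,0,0,0,0.116,0.0854],[0.026,0.03,0,0,0,0.116,0.0854],[0.026,0.03,0,0,0,0.116,0.0854],[0.026,0.03,0,0,0,0.116,0.0854],[0.026,0.03,0,0,0,0.116,0.0854],[0.026,0.03,0,0,0,0.116,0.0854]]]'; python3 -c "
from h import *
o=r.get_obs();print(o['joints'].round(3),Ro.from_rotvec(o['orientation']).as_matrix().round(3),o['contact_force'])"
```

```text
clock: 1.98
tcp_pos: [0.5287, -0.3182, 0.3042]
orientation: [2.218, 2.224, 0.0]
contact_force: [0.5, -0.5, 0.5]
grip_width: 0.0851
[ 0.695  0.404 -0.336  1.682  0.148  1.08   0.317] [[-0.002  1.     0.   ]
 [ 1.     0.002 -0.   ]
 [-0.     0.    -1.   ]] [ 0.46860367 -0.45012391  0.53888747]
```

```bash
python3 -m handwheel '[[[0.007,0.032,0,0,0,0.022,0.0854],[0.007,0.032,0,0,0,0.022,0.0854],[0.007,0.034,0,0,0,0.022,0.0854],[0,0,0,0,0,0,0.0854]]]'; python3 - <<'E'
from h import *
o,p,d=save('wrist','w1.png'); np.save('w1.npy',d); W=world('wrist',d,o)
print(o['tcp_pos'],o['joints'].round(3))
def rect(P):
    c,(w,h),a=cv2.minAreaRect((P[:,:2]*1000).astype(np.float32)); return np.round(c,1),round(w,1),round(h,1),round(a,2)
x,y,z=W[...,0],W[...,1],W[...,2]
for nm,q in (('sq',(z>.055)&(z<.1)&(abs(x-.55)<.03)&(y<-.19)&(y>-.25)),('rd',(z>.055)&(z<.1)&(abs(x-.55)<.03)&(y>-.175)&(y<-.12)),('blk',(abs(z-.04)<.005)&(abs(x-.55)<.05)&(abs(y+.184)<.09))):
    q&=d>0; print(nm,q.sum(),rect(W[q]) if q.sum()>3 else '', W[q].max(0) if q.any() else '')
    if nm=='sq': t=q&(z>.078); print('top',t.sum(),rect(W[t]),W[t].mean(0))
for l in ['key_head','round_head']:
    for k in r.masks_of(l,'wrist')[:3]:
        m=k['pixels']&(d>0); print(l,round(k['p'],2),np.round(k['at']),m.sum(),np.round(np.median(W[m],0),3))
E
```

```text
clock: 2.32
tcp_pos: [0.5509, -0.2129, 0.3044]
orientation: [-2.136, -2.302, -0.007]
contact_force: [0.5, 1.5, 0.2]
grip_width: 0.0856
[ 0.55090257 -0.21285311  0.30439579] [ 0.574  0.368 -0.394  1.742  0.154  1.062  0.203]
sq 377 (array([ 554.1, -217.5]), 9.7, 35.6, 3.64) [ 0.56006582 -0.19955447  0.08328696]
top 345 (array([ 554.2, -217.5]), 9.3, 35.7, 4.22) [ 0.55408239 -0.21709926  0.08123792]
rd 289 (array([ 549.6, -150. ]), 10.2, 27.1, 4.17) [ 0.55485884 -0.13611304  0.07730663]
blk 5297 (array([ 551.9, -183.9]), 60.3, 130.8, 3.78) [ 0.5857091  -0.11717482  0.04480636]
key_head 0.93 [253. 252.] 605 [ 0.557 -0.304  0.062]
key_head 0.61 [332. 204.] 653 [ 0.637 -0.239  0.06 ]
key_head 0.56 [259. 180.] 405 [ 0.554 -0.214  0.081]
round_head 0.8 [257. 117.] 292 [ 0.55  -0.15   0.074]
```

View pics/w1.png

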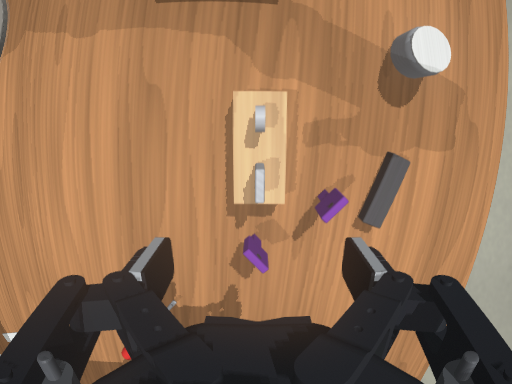

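```bash
python3 -m handwheel '[[[-0.009,0.0395,0,0,0,-0.008,0.05],[-0.009,0.0395,0,0,0,-0.008,0.05],[-0.009,0.0395,0,0,0,-0.008,0.05],[-0.009,0.0395,0,0,0,-0.008,0.05],[-0.009,0.0395,0,0,0,-0.008,0.05],[-0.009,0.0395,0,0,0,-0.008,0.05],[-0.009,0.0395,0,0,0,-0.008,0.05],[-0.009,0.0395,0,0,0,-0.008,0.05],[0,0,0,0,0,0,0.05]]]'; cat > slot.py <<'E'
from h import *
import sys
fn=sys.argv[1]
o,p,d=save('wrist',fn); W=world('wrist',d,o)
print(o['tcp_pos'],o['joints'].round(3))
P=p.astype(int); x,y,z=W[...,0],W[...,1],W[...,2]
near=(abs(x-.478)<.03)&(abs(y-.114)<.03)&(d>0)
br=near&(P[...,0]-P[...,2]>40)&(abs(z-.08)<.02)
print('brass',br.sum())
if br.sum()>5:
    # enclosing circle of brass
    c=cv2.minEnclosingCircle((W[br][:,:2]*1000).astype(np.float32)); print('circle',c,np.median(z[br]))
    (cx,cy),R=c
    hole=near&(np.hypot(x*1000-cx,y*1000-cy)<14)&(P.sum(-1)<np.median(P[br].sum(-1))*.6)
    # recompute hole points on plane z=.081 by ray
    cam=np.array(r.get_calibration('wrist')['T_tool_cam'])[:3,3]; C=Ro.from_rotvec(o['orientation']).as_matrix()@cam+o['tcp_pos']
    Q=C+(W[hole]-C)*((.081-C[2])/(W[hole][:,2]-C[2]))[:,None]
    print('hole',hole.sum(),cv2.minAreaRect((Q[:,:2]*1000).astype(np.float32)),Q.mean(0))
    v,u=np.where(br); s=p[v.min()-20:v.max()+20,u.min()-20:u.max()+20]; cv2.imwrite('pics/z_'+fn,cv2.resize(s[:,:,::-1],(560,560),interpolation=cv2.INTER_NEAREST))
E
python3 slot.py w2.png
```

```text
clock: 3.22
tcp_pos: [0.4752, 0.1011, 0.3047]
orientation: [-2.213, -2.228, -0.005]
contact_force: [0.5, -0.2, 0.2]
grip_width: 0.0503
[0.47517144 0.10111463 0.30474708] [ 0.17   0.211 -0.573  1.964  0.132  1.    -0.457]
brass 729
circle ((481.24835205078125, 112.56147766113281), 18.880136489868164) 0.08030091420903399
hole 7315 ((536.6612548828125, -55.07817077636719), (333.6781311035156, 182.86825561523438), 81.78217315673828) [ 0.50934608 -0.12934745  0.081     ]
```

```bash
python3 -c "
import cv2
a=cv2.imread('pics/w2.png');b=cv2.imread('pics/z_w2.png')
import numpy as np
cv2.imwrite('pics/w2b.png',np.hstack([a[:,56:456],cv2.resize(b,(384,384))]))"
```

```text
(no output)
```

View pics/w2b.png

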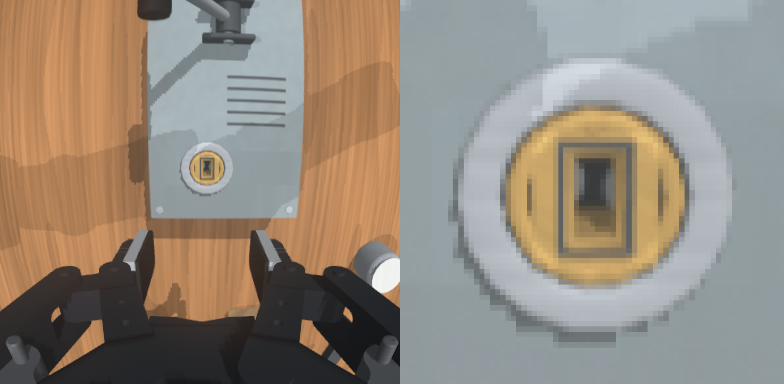

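```bash
cat > ray.py <<'E'
from h import *
def ray(px,o,z0):
    c=r.get_calibration('wrist'); f=192/np.tan(np.radians(c['vertical_fov']/2))
    x=(px[0]-c['cx'])/f;y=(px[1]-c['cy'])/f;t=np.hypot(x,y);s=np.tan(t)/t
    T=np.array(c['T_tool_cam']);R=Ro.from_rotvec(o['orientation']).as_matrix()
    D=R@T[:3,:3]@np.array([x*s,y*s,1]);C=R@T[:3,3]+o['tcp_pos']
    return C+D*(z0-C[2])/D[2]
E
python3 - <<'E'
from ray import *
o=r.get_obs(); p=cv2.imread('pics/w2.png')[:,:,::-1].astype(int)
m=((p[...,0]-p[...,2]>40)).astype(np.uint8); m[:140]=0;m[195:]=0;m[:,:56+185]=0;m[:,56+230:]=0
v,u=np.where(m); print(u.min(),u.max(),v.min(),v.max())
hull=cv2.convexHull(np.stack([u,v],1)); M=cv2.moments(hull); c=(M['m10']/M['m00'],M['m01']/M['m00']); print(c,ray(c,o,.081), ray((u.min()-.5,c[1]),o,.081),ray((u.max()+.5,c[1]),o,.081))
R=Ro.from_rotvec(o['orientation']).as_matrix(); print('tool y yaw deg',np.degrees(np.arctan2(R[1,1],R[0,1])))
d=None
E
```

```text
246 279 151 184
(262.5812985046375, 167.6369487033882) [0.48189543 0.11010191 0.081     ] [0.46479718 0.11004703 0.081     ] [0.49886525 0.11021304 0.081     ]
tool y yaw deg 0.23459520407731937
```

```bash
python3 -m handwheel '[[[-0.018,0.032,0,0,0,0,0],[-0.018,0.032,0,0,0,0,0],[-0.018,0.033,0,0,0,0,0],[-0.018,0.033,0,0,0,0,0],[-0.018,0.033,0,0,0,0,0],[0,0,-0.026,0,0,0,0],[0,0,-0.026,0,0,0,0],[0,0,0,0,0,0,0]]]'; python3 - <<'E'
from h import *
save('scene','s2.png');save('wrist','w3.png')
a=cv2.imread('pics/s2.png')[60:240,230:430];b=cv2.imread('pics/w3.png')[:,100:412]
cv2.imwrite('pics/m3.png',np.hstack([cv2.resize(a,(427,384)),b]))
print(r.get_obs()['joints'].round(3))
E
```

```text
clock: 3.93
tcp_pos: [0.3862, 0.2542, 0.2482]
orientation: [-2.225, -2.217, 0.011]
contact_force: [0.2, -0.9, -0.3]
grip_width: 0.0
[-0.122  0.264 -0.679  2.059  0.213  0.888 -0.924]
```

View pics/m3.png

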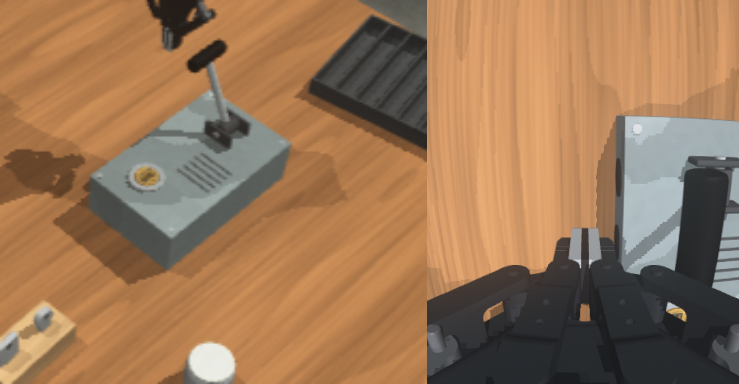

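The closed fingers are behind the bar, clear of it, at about bar height. I push now.

```bash
python3 -m handwheel '[[[0.02,0.005,0,0,0,0,0],[0.02,0.003,0,0,0,0,0],[0.02,0,0,0,0,0,0],[0.02,0,0,0,0,0,0],[0.02,0,0,0,0,0,0],[0.015,0,0,0,0,0,0],[0.01,0,0,0,0,0,0],[0,0,0,0,0,0,0]]]' 20; python3 - <<'E'
from h import *
save('scene','s3.png'); o,p,d=save('top','t3.png')
W=world('top',d);l=(W[...,2]>.165)&(d>0)&(abs(W[...,1]-.264)<.04)&(W[...,0]>.4)&(W[...,0]<.62)
a=cv2.imread('pics/s3.png')[60:240,230:430];b=cv2.imread('pics/t3.png')[170:290,80:220]
cv2.imwrite('pics/m4.png',np.hstack([cv2.resize(a,(400,384)),cv2.resize(b,(400,384))]))
E
```

```text
clock: 4.7
tcp_pos: [0.5136, 0.264, 0.2525]
orientation: [-2.226, -2.216, -0.0]
contact_force: [-3.4, -1.1, 2.5]
grip_width: -0.0001
```

View pics/m4.png

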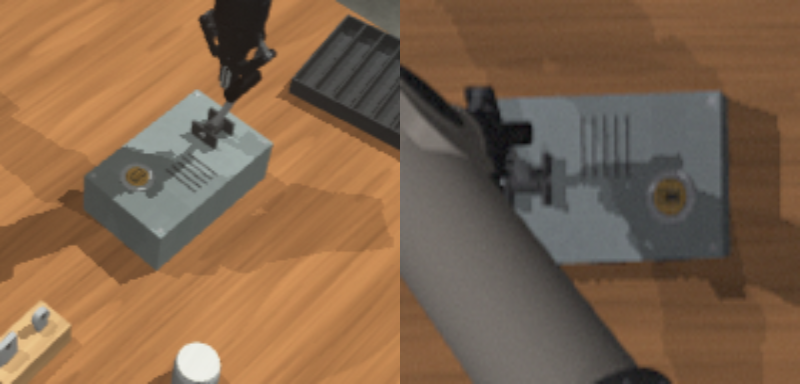

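The lever is well over, with -3.4 N against the tool. I press on in small steps until the force rises sharply.

```bash
python3 -m handwheel '[[[0.006,0,0,0,0,0,0],[0.005,0,0,0,0,0,0],[0,0,0,0,0,0,0]]]'; python3 -m handwheel '[[[0.004,0,0,0,0,0,0],[0,0,0,0,0,0,0]]]'
```

```text
clock: 5.05
tcp_pos: [0.5217, 0.2649, 0.2516]
orientation: [-2.222, -2.22, 0.003]
contact_force: [-4.8, -0.8, -1.0]
grip_width: -0.0003
clock: 5.22
tcp_pos: [0.5253, 0.265, 0.2514]
orientation: [-2.221, -2.22, 0.004]
contact_force: [-5.5, -0.2, -3.9]
grip_width: -0.0001
```

```bash
python3 -m handwheel '[[[0.004,0,0,0,0,0,0],[0,0,0,0,0,0,0]]]';python3 -m handwheel '[[[0.003,0,0,0,0,0,0],[0,0,0,0,0,0,0]]]'
```

```text
clock: 5.38
tcp_pos: [0.5291, 0.2652, 0.2513]
orientation: [-2.221, -2.22, 0.004]
contact_force: [-5.6, 0.1, -3.8]
grip_width: 0.0002
clock: 5.55
tcp_pos: [0.5309, 0.2653, 0.2512]
orientation: [-2.219, -2.22, 0.008]
contact_force: [-8.4, -0.9, -1.0]
grip_width: 0.0002
```

```bash
python3 -m handwheel '[[[0.003,0,0,0,0,0,0],[0,0,0,0,0,0,0],[0,0,0,0,0,0,0]]]'
```

```text
clock: 5.8
tcp_pos: [0.5317, 0.2654, 0.251]
orientation: [-2.217, -2.22, 0.013]
contact_force: [-15.2, -2.7, 2.9]
grip_width: 0.0001
```

```bash
python3 - <<'E'
from h import *
o,p,d=save('scene','s4.png'); W=world('scene',d)
cv2.imwrite('pics/m5.png',cv2.resize(cv2.imread('pics/s4.png')[80:180,270:400],(780,600)))
E
```

```text
(no output)
```

View pics/m5.png

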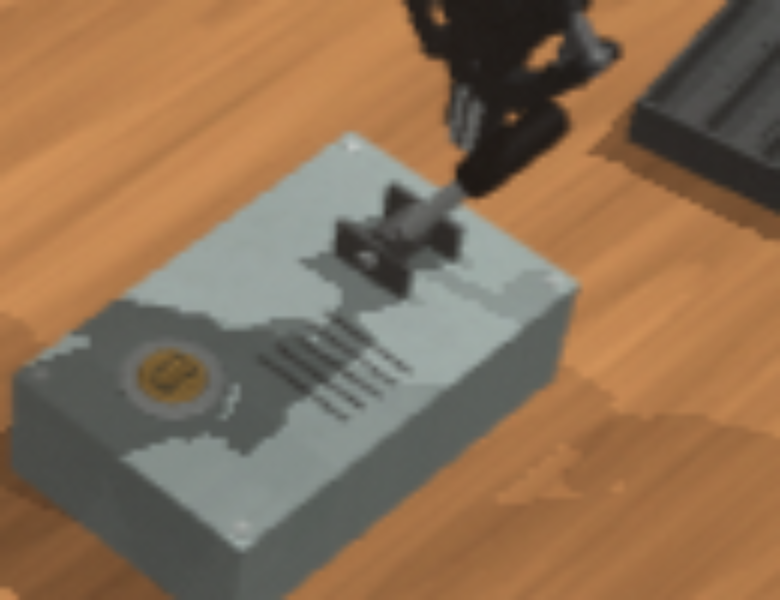

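The force jumped to 15 N with almost no travel, so that is the stop. I retreat straight back past the rest position.

```bash
python3 -m handwheel '[[[-0.035,0,0,0,0,0,0],[-0.035,0,0,0,0,0,0],[-0.035,0,0,0,0,0,0],[-0.03,0,0,0,0,0,0],[-0.015,0,0,0,0,0,0],[0,0,0,0,0,0,0],[0,0,0,0,0,0,0]]]'; python3 - <<'E'
from h import *
save('scene','s5.png')
cv2.imwrite('pics/m6.png',cv2.resize(cv2.imread('pics/s5.png')[60:180,270:400],(650,600)))
E
```

```text
clock: 6.43
tcp_pos: [0.3871, 0.2657, 0.2531]
orientation: [2.22, 2.22, 0.005]
contact_force: [0.7, 0.1, -0.1]
grip_width: 0.0002
```

View pics/m6.png

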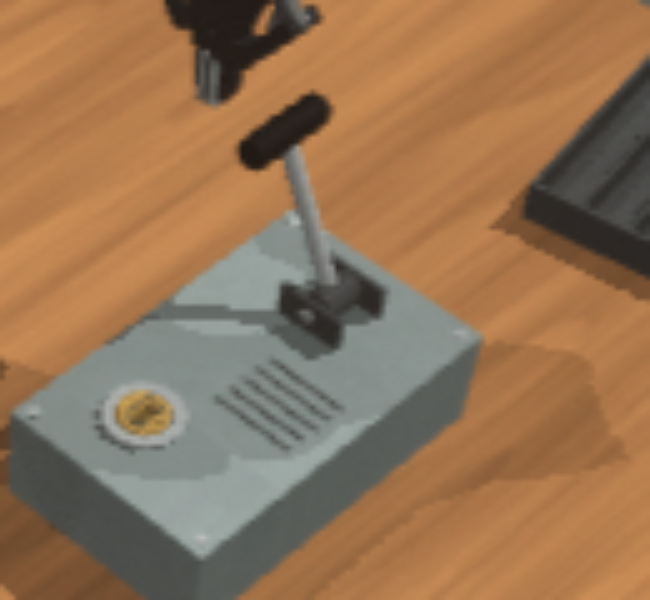

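The lever is back at rest. Now to the key.

```bash
python3 -m handwheel '[[[0,-0.02,0.03,0,0,0,0.05],[0,-0.03,0.025,0,0,0,0.05],[0.015,-0.036,0,0,0,0.007,0.05],[0.015,-0.036,0,0,0,0.007,0.05],[0.015,-0.036,0,0,0,0.007,0.05],[0.015,-0.036,0,0,0,0.007,0.05],[0.015,-0.036,0,0,0,0.007,0.05],[0.015,-0.036,0,0,0,0.007,0.05],[0.015,-0.036,0,0,0,0.007,0.05],[0.015,-0.036,0,0,0,0.007,0.05]]]'; python3 -m handwheel '[[[0.015,-0.036,0,0,0,0.007,0.05],[0.015,-0.036,0,0,0,0.007,0.05],[0.012,-0.036,-0.01,0,0,0.007,0.05],[0.005,-0.03,-0.03,0,0,0,0.05],[0,-0.005,-0.04,0,0,0,0.05],[0,0,-0.02,0,0,0,0.05],[0,0,0,0,0,0,0.05]]]'
cat > key.py <<'E'
from h import *
import sys
fn=sys.argv[1]
o,p,d=save('wrist',fn); W=world('wrist',d,o); print(o['tcp_pos'],o['joints'].round(3))
R=Ro.from_rotvec(o['orientation']).as_matrix(); print('yaw',np.degrees(np.arctan2(R[1,1],R[0,1])),'z',R[:,2].round(4))
x,y,z=W[...,0],W[...,1],W[...,2]
t=(z>.073)&(z<.09)&(abs(x-.553)<.02)&(abs(y+.218)<.03)&(d>0); print(t.sum(),cv2.minAreaRect((W[t][:,:2]*1000).astype(np.float32)),np.median(z[t]),np.median(W[t],0))
b=(abs(z-.04)<.005)&(abs(x-.55)<.05)&(abs(y+.184)<.09)&(d>0); print('blk',cv2.minAreaRect((W[b][:,:2]*1000).astype(np.float32)))
E
python3 key.py w4.png
```

```text
clock: 7.32
tcp_pos: [0.5084, -0.076, 0.3074]
orientation: [2.16, 2.279, 0.001]
contact_force: [0.2, 0.3, 0.3]
grip_width: 0.0504
clock: 7.9
tcp_pos: [0.5514, -0.2168, 0.2024]
orientation: [-2.134, -2.296, 0.006]
contact_force: [0.5, 0.1, -1.2]
grip_width: 0.05
[ 0.55135795 -0.21680608  0.2024413 ] [ 0.533  0.482 -0.344  1.826  0.205  0.876  0.165]
yaw 4.178209946270929 z [-0.0076  0.002  -1.    ]
745 ((553.822265625, -216.87709045410156), (9.820852279663086, 34.71891403198242), 4.694674015045166) 0.08128267016989262 [ 0.55382521 -0.21552725  0.08128267]
blk ((551.822998046875, -183.71092224121094), (60.62693786621094, 130.41049194335938), 3.989640474319458)
```

View pics/w4.png

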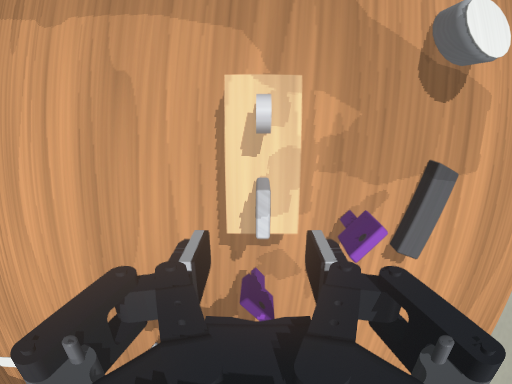

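The key sits on the mid line between the pads (px 263,208). The purple one on the right (360,235) stays outside the fingers, and I narrow the opening a bit. Descending.

```bash
python3 -m handwheel '[[[0.0025,0,0,0,0,0,0.036],[0,0,-0.03,0,0,0,0.036],[0,0,-0.03,0,0,0,0.036],[0,0,-0.022,0,0,0,0.036],[0,0,0,0,0,0,0.036]]]'; python3 key.py w5.png
```

```text
clock: 8.37
tcp_pos: [0.5556, -0.2144, 0.124]
orientation: [-2.133, -2.303, 0.002]
contact_force: [-0.8, -0.4, 0.5]
grip_width: 0.0357
[ 0.55559846 -0.21438272  0.12396192] [ 0.5    0.591 -0.313  1.865  0.26   0.729  0.118]
yaw 4.401917451955138 z [-2.6e-03  8.0e-04 -1.0e+00]
2303 ((549.8579711914062, -212.35304260253906), (38.92018127441406, 36.57721710205078), 64.6185073852539) 0.08137348872296635 [ 0.55226501 -0.2125937   0.08137349]
blk ((551.6563720703125, -183.80706787109375), (60.71486282348633, 130.9718780517578), 3.8067715167999268)
```

View pics/w5.png

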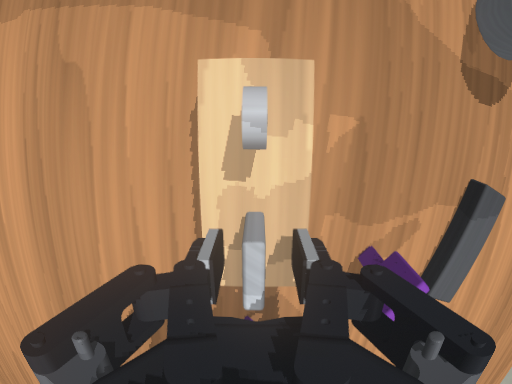

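```bash
python3 -m handwheel '[[[-0.001,-0.003,-0.003,0,0,0,0.036],[0,0,0,0,0,0,0.036],[0,0,0,0,0,0,0],[0,0,0,0,0,0,0],[0,0,0,0,0,0,0],[0,0,0,0,0,0,0],[0,0,0,0,0,0,0]]]' 60;  python3 key.py w6.png
```

```text
clock: 9.0
tcp_pos: [0.5556, -0.2183, 0.1242]
orientation: [2.135, 2.303, 0.0]
contact_force: [-1.1, -0.0, 5.4]
grip_width: 0.009
[ 0.55561788 -0.21830033  0.12417643] [ 0.506  0.591 -0.312  1.864  0.262  0.725  0.122]
yaw 4.3354890593677 z [ 0.0015 -0.001  -1.    ]
2837 ((554.578857421875, -216.29238891601562), (31.620397567749023, 32.760250091552734), 52.87595748901367) 0.08137417279536041 [ 0.55564684 -0.21098958  0.08137417]
blk ((551.460205078125, -180.46530151367188), (60.65371322631836, 124.38832092285156), 3.934504985809326)
```

View pics/w6.png

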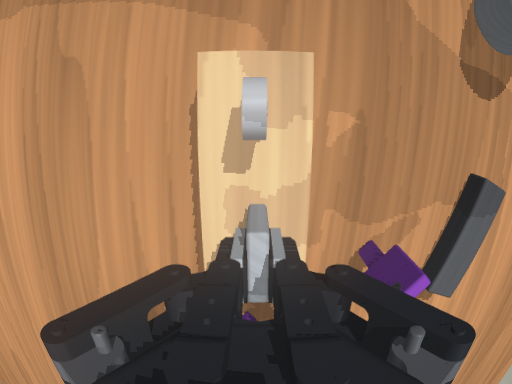

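The key is gripped (opening 9 mm), so I lift straight up.

```bash
python3 -m handwheel '[[[0,0,0.01,0,0,0,0],[0,0,0.015,0,0,0,0],[0,0,0.02,0,0,0,0],[0,0,0.03,0,0,0,0],[0,0,0.03,0,0,0,0],[0,0,0.03,0,0,0,0],[0,0,0,0,0,0,0]]]' ; python3 - <<'E'
from h import *
o,p,d=save('wrist','w7.png')
E
```

```text
clock: 9.63
tcp_pos: [0.558, -0.2183, 0.265]
orientation: [2.128, 2.297, 0.007]
contact_force: [1.3, 0.2, -0.1]
grip_width: 0.0089
```

View pics/w7.png

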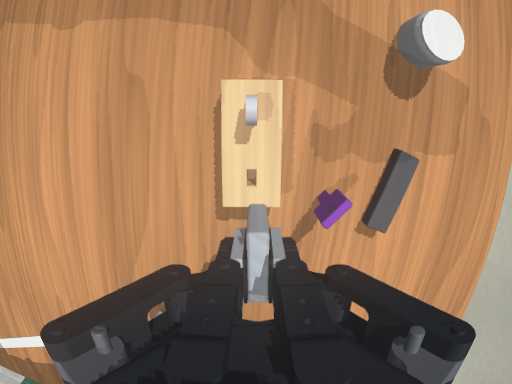

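The key is held, and the empty block slot shows at (251,177). I use that slot as a same-geometry reference for the lock: at the same relative height, its pixel offset tells me how to align.

```bash
python3 -m handwheel '[[[-0.0084,0.0367,0.0046,0,0,-0.0078,0],[-0.0084,0.0367,0.0046,0,0,-0.0078,0],[-0.0084,0.0367,0.0046,0,0,-0.0078,0],[-0.0084,0.0367,0.0046,0,0,-0.0078,0],[-0.0084,0.0367,0.0046,0,0,-0.0078,0],[-0.0084,0.0367,0.0046,0,0,-0.0078,0],[-0.0084,0.0367,0.0046,0,0,-0.0078,0],[-0.0084,0.0367,0.0046,0,0,-0.0078,0],[-0.0084,0.0367,0.0046,0,0,-0.0078,0],[0,0,0,0,0,0,0]]]' ; python3 - <<'E'
from ray import *
o,p,d=save('wrist','w8.png'); print(o['tcp_pos'],o['joints'].round(3))
R=Ro.from_rotvec(o['orientation']).as_matrix(); print('yaw',np.degrees(np.arctan2(R[1,1],R[0,1])),R[:,2])
a=cv2.imread('pics/w7.png')[160:195,235:270];b=cv2.imread('pics/w8.png')[150:200,232:282]
cv2.imwrite('pics/m8.png',np.hstack([cv2.resize(a,(400,400),interpolation=0),cv2.resize(b,(400,400),interpolation=0)]))
E
```

```text
clock: 10.52
tcp_pos: [0.4771, 0.1206, 0.3001]
orientation: [-2.201, -2.238, -0.005]
contact_force: [-0.4, 2.0, -0.6]
grip_width: 0.0092
[0.47708092 0.12064088 0.30005343] [ 0.106  0.224 -0.546  1.958  0.134  0.993 -0.485]
yaw 0.947265799257546 [ 7.62195213e-04  3.92520511e-03 -9.99992006e-01]
```

View pics/m8.png

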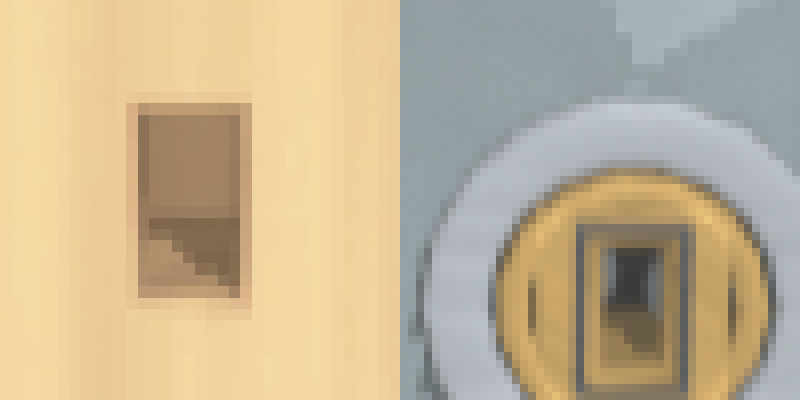

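View pics/w8.png

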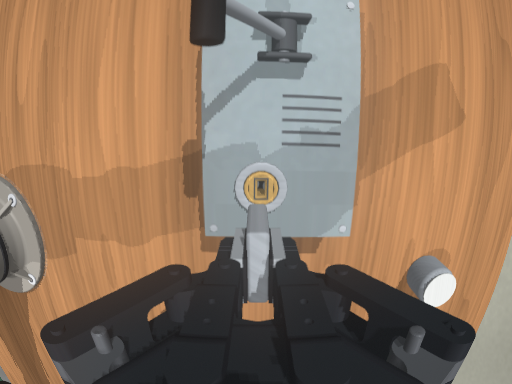

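```bash
python3 - <<'E'
from ray import *
o=r.get_obs()
o7={'tcp_pos':np.array([.558,-.2183,.265]),'orientation':np.array([2.128,2.297,.007])}
b=ray((251.0,177.6),o7,.04); print('block slot seen',b,'true (TCP at grasp) .5556 -.2183')
R=Ro.from_rotvec(o7['orientation']).as_matrix()
print('bias tool', R.T@np.array([.5556-b[0],-.2183-b[1],0]))
s=ray((260.8,188.1),o,.081);print('lock seen',s, o['tcp_pos'])
R2=Ro.from_rotvec(o['orientation']).as_matrix()
t=s+R2@(R.T@np.array([.5556-b[0],-.2183-b[1],0])); print('TCP target',t)
# fit unit yaw from edges in w8
p,d=r.grab_frame('wrist');o=r.get_obs();W=world('wrist',d,o);m=(abs(W[...,2]-.075)<.004)&(d>0)
print(o['tcp_pos'],cv2.minAreaRect((W[m][:,:2]*1000).astype(np.float32)))
E
```

```text
block slot seen [ 0.55406594 -0.21755619  0.04      ] true (TCP at grasp) .5556 -.2183
bias tool [-8.58604463e-04  1.47276218e-03  1.91106726e-05]
lock seen [0.48183554 0.10993327 0.081     ] [0.47799499 0.11679964 0.29938302]
TCP target [0.48332014 0.10909532 0.08097995]
[0.47862752 0.11398719 0.29889024] ((501.28173828125, 181.99041748046875), (161.30238342285156, 252.23878479003906), 0.17922601103782654)
```

The arm was still settling in that picture, so I let it stand and re-measure.

```bash
python3 -m handwheel '[[[0,0,0,0,0,0,0],[0,0,0,0,0,0,0],[0,0,0,0,0,0,0],[0,0,0,0,0,0,0]]]' ; python3 - <<'E'
from ray import *
o,p,d=save('wrist','w9.png'); print(o['tcp_pos'],r.get_obs()['tcp_pos'],o['orientation'])
R=Ro.from_rotvec(o['orientation']).as_matrix(); print('yaw',np.degrees(np.arctan2(R[1,1],R[0,1])),R[:,2])
b=cv2.imread('pics/w9.png')[150:210,232:292]
cv2.imwrite('pics/m9.png',cv2.resize(b,(600,600),interpolation=0))
W=world('wrist',d,o);m=(abs(W[...,2]-.075)<.004)&(d>0);m[220:]=0;print(cv2.minAreaRect((W[m][:,:2]*1000).astype(np.float32)))
E
```

```text
clock: 10.95
tcp_pos: [0.4797, 0.1112, 0.2987]
orientation: [-2.217, -2.225, 0.001]
contact_force: [0.6, 0.0, -1.4]
grip_width: 0.0095
[0.47965882 0.11117127 0.29872811] [0.47963266 0.11139897 0.29881384] [-2.21726238e+00 -2.22530820e+00  9.87505993e-04]
yaw 0.20752831861848953 [-5.96461466e-04 -2.93217900e-04 -9.99999779e-01]
((500.363037109375, 185.59970092773438), (161.1336212158203, 235.9091033935547), 0.2802332043647766)
```

View pics/m9.png

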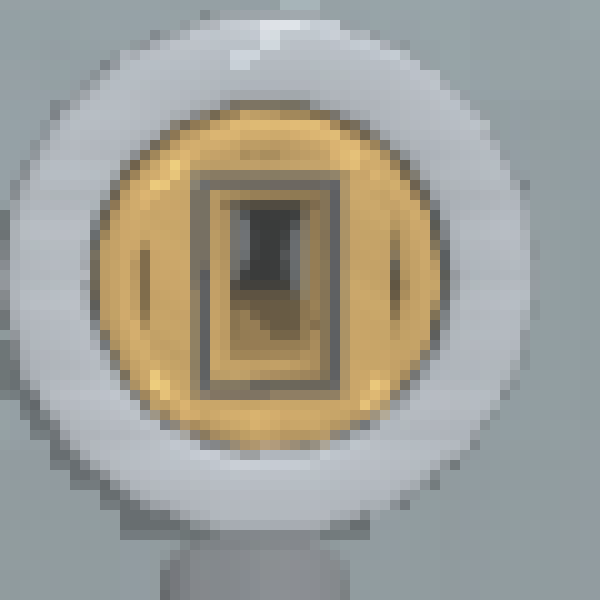

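```bash
python3 - <<'E'
from ray import *
o=r.get_obs(); s=ray((258.3,177.7),o,.081); print(s, s+Ro.from_rotvec(o['orientation']).as_matrix()@np.array([-.00086,.00147,0]), o['tcp_pos'])
E
```

```text
[0.4807155  0.11488838 0.081     ] [0.48218892 0.11403426 0.08099951] [0.47963266 0.11139897 0.29881384]
```

```bash
python3 -m handwheel '[[[0.0024,0.0026,-0.02,0,0,0,0],[0,0,-0.03,0,0,0,0],[0,0,-0.03,0,0,0,0],[0,0,-0.015,0,0,0,0],[0,0,0,0,0,0,0],[0,0,0,0,0,0,0],[0,0,0,0,0,0,0],[0,0,0,0,0,0,0]]]' ; python3 - <<'E'
from h import *
o,p,d=save('wrist','w10.png'); save('scene','s10.png')
R=Ro.from_rotvec(o['orientation']).as_matrix(); print('yaw',np.degrees(np.arctan2(R[1,1],R[0,1])),R[:,2],o['tcp_pos'])
a=cv2.imread('pics/w10.png')[130:330,160:360];b=cv2.imread('pics/s10.png')[100:180,260:340]
cv2.imwrite('pics/m10.png',np.hstack([cv2.resize(a,(400,400),interpolation=0),cv2.resize(b,(400,400),interpolation=0)]))
E
```

```text
clock: 11.67
tcp_pos: [0.4829, 0.1152, 0.2055]
orientation: [2.214, 2.226, 0.004]
contact_force: [1.2, 0.3, -1.1]
grip_width: 0.0091
yaw 0.30775047998197136 [ 2.69881941e-03  6.92065507e-04 -9.99996119e-01] [0.48287186 0.11522156 0.20550995]
```

View pics/m10.png

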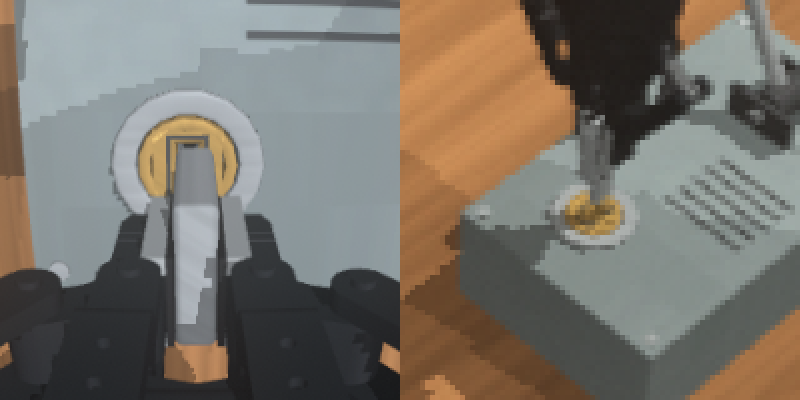

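The key's centre is at crop col 196 and the slot at 187, so the key is about 2.2 mm too far in +x. This agrees with the direct slot measurement. I correct it and start inserting.

```bash
python3 -m handwheel '[[[-0.0022,-0.001,0,0,0,0,0],[0,0,0,0,0,0,0],[0,0,0,0,0,0,0],[0,0,-0.006,0,0,0,0],[0,0,0,0,0,0,0],[0,0,0,0,0,0,0]]]'  100; python3 - <<'E'
from h import *
o,p,d=save('wrist','w11.png'); save('scene','s11.png')
R=Ro.from_rotvec(o['orientation']).as_matrix(); print('yaw',np.degrees(np.arctan2(R[1,1],R[0,1])),R[:,2],o['tcp_pos'])
a=cv2.imread('pics/w11.png')[170:270,210:310];b=cv2.imread('pics/s11.png')[120:170,270:320]
cv2.imwrite('pics/m11.png',np.hstack([cv2.resize(a,(400,400),interpolation=0),cv2.resize(b,(400,400),interpolation=0)]))
E
```

```text
clock: 12.27
tcp_pos: [0.4794, 0.1139, 0.1975]
orientation: [-2.215, -2.228, 0.001]
contact_force: [-0.1, -0.1, -1.4]
grip_width: 0.0081
yaw 0.3353149497794872 [-9.97244490e-04 -2.03995176e-04 -9.99999482e-01] [0.47939602 0.11387886 0.19754789]
```

View pics/m11.png

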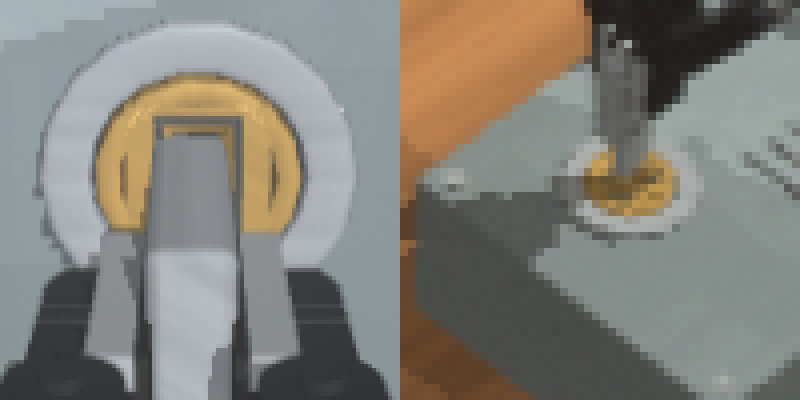

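```bash
python3 -m handwheel '[[[0.001,0,-0.003,0,0,0,0],[0,0,-0.003,0,0,0,0],[0,0,-0.003,0,0,0,0],[0,0,0,0,0,0,0]]]';python3 -m handwheel '[[[0,0,-0.003,0,0,0,0],[0,0,0,0,0,0,0],[0,0,0,0,0,0,0]]]'
```

```text
clock: 12.7
tcp_pos: [0.4803, 0.1138, 0.1883]
orientation: [-2.215, -2.227, 0.002]
contact_force: [-0.7, 0.4, -0.5]
grip_width: 0.0086
clock: 12.95
tcp_pos: [0.4806, 0.114, 0.1859]
orientation: [-2.215, -2.228, 0.0]
contact_force: [-0.4, 0.3, 0.3]
grip_width: 0.0088
```

The tip is about 9 mm in with no force. Continuing.

```bash
python3 -m handwheel '[[[0,0,-0.003,0,0,0,0],[0,0,-0.003,0,0,0,0],[0,0,0,0,0,0,0],[0,0,0,0,0,0,0]]]';python3 -m handwheel '[[[0,0,-0.003,0,0,0,0],[0,0,-0.003,0,0,0,0],[0,0,0,0,0,0,0],[0,0,0,0,0,0,0]]]'
```

```text
clock: 13.28
tcp_pos: [0.4802, 0.1139, 0.1797]
orientation: [-2.214, -2.228, 0.002]
contact_force: [-1.4, -0.1, -0.8]
grip_width: 0.0083
clock: 13.62
tcp_pos: [0.4804, 0.1139, 0.1736]
orientation: [-2.215, -2.228, 0.001]
contact_force: [-1.1, 1.0, -1.2]
grip_width: 0.0083
```

```bash
cat > look.py <<'E'
from h import *
import sys
n=sys.argv[1]
o,p,d=save('wrist',f'w{n}.png'); save('scene',f's{n}.png')
R=Ro.from_rotvec(o['orientation']).as_matrix(); print('yaw',np.degrees(np.arctan2(R[1,1],R[0,1])),R[:,2],o['tcp_pos'],o['contact_force'],o['moment'],o['joints'].round(2))
a=p[170:320,180:330,::-1];b=cv2.imread(f'pics/s{n}.png')[110:170,265:325]
cv2.imwrite(f'pics/m{n}.png',np.hstack([cv2.resize(a,(400,400),interpolation=0),cv2.resize(b,(400,400),interpolation=0)]))
W=world('wrist',d,o);m=(d>0)&(abs(W[...,0]-.48)<.004)&(abs(W[...,1]-.114)<.02)&(W[...,2]<.16)&(W[...,2]>.085)
print('key top z',np.percentile(W[m][:,2],[5,50,95]) if m.any() else None)
E
python3 look.py 12
```

```text
yaw 0.33470516451465804 [-7.30237072e-04 -1.19981728e-04 -9.99999726e-01] [0.48044084 0.11387938 0.17362633] [-1.14377149  0.96571143 -1.15789165] [0.02214999 0.35390698 0.05393464] [ 0.04  0.4  -0.49  2.07  0.28  0.73 -0.61]
key top z [0.10038068 0.13059795 0.13214277]
```

View pics/m12.png

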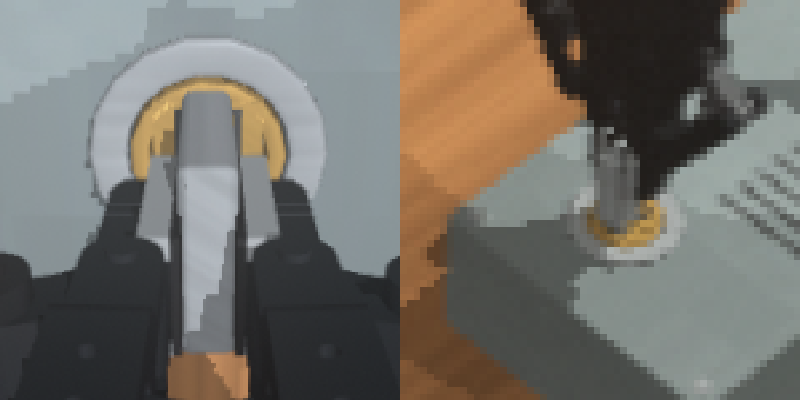

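The key top is at z = 0.131, so the head's underside is about 8 mm above the face, matching the kinematics. Continuing.

```bash
python3 -m handwheel '[[[0,0,-0.003,0,0,0,0],[0,0,-0.003,0,0,0,0],[0,0,0,0,0,0,0],[0,0,0,0,0,0,0]]]';python3 -m handwheel '[[[0,0,-0.003,0,0,0,0],[0,0,0,0,0,0,0],[0,0,0,0,0,0,0]]]'
```

```text
clock: 14.05
tcp_pos: [0.4812, 0.114, 0.1679]
orientation: [2.215, 2.227, 0.001]
contact_force: [1.9, 0.5, -2.8]
grip_width: 0.0083
clock: 14.3
tcp_pos: [0.4812, 0.1141, 0.1653]
orientation: [2.215, 2.227, 0.002]
contact_force: [-0.1, 0.6, 1.2]
grip_width: 0.0084
```

```bash
python3 -m handwheel '[[[0,0,-0.002,0,0,0,0],[0,0,0,0,0,0,0],[0,0,0,0,0,0,0]]]';python3 -m handwheel '[[[0,0,-0.002,0,0,0,0],[0,0,0,0,0,0,0],[0,0,0,0,0,0,0]]]'; python3 look.py 13
```

```text
clock: 14.55
tcp_pos: [0.4814, 0.1143, 0.165]
orientation: [2.214, 2.226, 0.001]
contact_force: [-6.0, -2.7, 22.0]
grip_width: 0.0087
clock: 14.8
tcp_pos: [0.4815, 0.1144, 0.1648]
orientation: [2.213, 2.225, 0.001]
contact_force: [-11.5, -4.2, 43.3]
grip_width: 0.0081
yaw 0.3212884231437075 [ 0.00266996 -0.00172756 -0.99999494] [0.48152734 0.11440755 0.16480336] [-11.4754817   -4.18682097  43.2643877 ] [-1.10279913  2.80524208 -0.00763746] [ 0.04  0.42 -0.48  2.07  0.29  0.71 -0.63]
key top z [0.09460179 0.12193084 0.12920041]
```

View pics/m13.png

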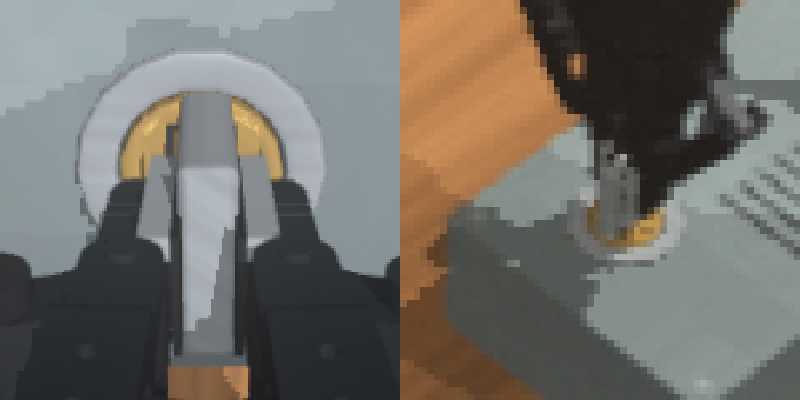

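The key is seated: force rose to 43 N with no travel, and the key top is at about 0.122. I ease the push and side load, then check.

```bash
python3 -m handwheel '[[[-0.0008,-0.0004,0.0025,0,0,0,0],[0,0,0,0,0,0,0],[0,0,0,0,0,0,0]]]' 120; python3 look.py 14
```

```text
clock: 15.15
tcp_pos: [0.4808, 0.114, 0.1651]
orientation: [2.214, 2.227, 0.003]
contact_force: [-4.2, -0.8, 18.5]
grip_width: 0.0084
yaw 0.326541107887564 [ 2.58002371e-03  1.98867385e-04 -9.99996652e-01] [0.48082369 0.11401209 0.16508729] [-4.21819043 -0.80838185 18.45315332] [-0.35147264  0.71057661  0.02762557] [ 0.04  0.42 -0.48  2.08  0.29  0.71 -0.62]
key top z [0.09513607 0.12203798 0.1288775 ]
```

Home, with about 18 N of down push at (0.4808, 0.1140). Turning clockwise in stages.

```bash
python3 -m handwheel '[[[0,0,0,0,0,-0.08,0],[0,0,0,0,0,-0.08,0],[0,0,0,0,0,-0.08,0],[0,0,0,0,0,-0.08,0],[0,0,0,0,0,0,0],[0,0,0,0,0,0,0]]]'; python3 look.py 15
```

```text
clock: 15.75
tcp_pos: [0.4806, 0.1139, 0.1651]
orientation: [2.541, 1.845, 0.002]
contact_force: [-4.1, -1.9, 19.6]
grip_width: 0.0085
yaw -18.020884306911856 [ 2.00769918e-03 -3.09489756e-04 -9.99997937e-01] [0.48064661 0.11390402 0.16508805] [-4.088444   -1.93660002 19.63465993] [-0.42590848  0.9715122   0.01253399] [-0.02  0.4  -0.4   2.08  0.24  0.7  -0.9 ]
key top z [0.10512698 0.1226174  0.15732239]
```

```bash
python3 -m handwheel '[[[0,0,0,0,0,-0.08,0],[0,0,0,0,0,-0.08,0],[0,0,0,0,0,-0.08,0],[0,0,0,0,0,-0.08,0],[0,0,0,0,0,-0.08,0],[0,0,0,0,0,-0.08,0],[0,0,0,0,0,0,0],[0,0,0,0,0,0,0]]]'; python3 look.py 16
```

```text
clock: 16.52
tcp_pos: [0.4803, 0.1139, 0.1651]
orientation: [2.907, 1.189, 0.002]
contact_force: [-5.3, -1.5, 19.8]
grip_width: 0.0083
yaw -45.51029874945001 [ 1.21503865e-03 -3.85253118e-04 -9.99999188e-01] [0.48028774 0.11390277 0.16506278] [-5.30620882 -1.54672485 19.78342636] [-0.41287765  1.26471714  0.07165342] [-0.12  0.39 -0.29  2.09  0.17  0.69 -1.32]
key top z [0.10541274 0.12937399 0.14849975]
```

View pics/m16.png

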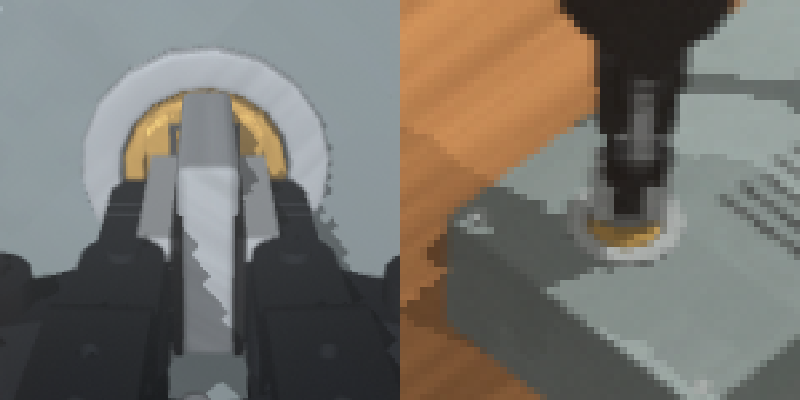

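The cylinder is turning with the key, at about 46°. Continuing.

```bash
python3 -m handwheel '[[[0,0,0,0,0,-0.08,0],[0,0,0,0,0,-0.08,0],[0,0,0,0,0,-0.08,0],[0,0,0,0,0,-0.08,0],[0,0,0,0,0,-0.08,0],[0,0,0,0,0,-0.08,0],[0,0,0,0,0,-0.08,0],[0,0,0,0,0,-0.08,0],[0,0,0,0,0,0,0],[0,0,0,0,0,0,0]]]'; python3 look.py 17
```

```text
clock: 17.45
tcp_pos: [0.4799, 0.1141, 0.1651]
orientation: [3.134, 0.215, 0.0]
contact_force: [-6.7, -0.7, 22.4]
grip_width: 0.0085
yaw -82.15909688067934 [ 3.1738650e-04 -1.1642281e-05 -9.9999995e-01] [0.47989268 0.11414645 0.16505376] [-6.67896468 -0.65970704 22.43227791] [-0.26958777  1.60862021  0.08147398] [-0.24  0.38 -0.14  2.1   0.08  0.67 -1.87]
key top z [0.12157871 0.12352064 0.14002724]
```

```bash
python3 -m handwheel '[[[0,0,0,0,0,-0.06,0],[0,0,0,0,0,-0.06,0],[0,0,0,0,0,-0.06,0],[0,0,0,0,0,0,0],[0,0,0,0,0,0,0]]]'; python3 look.py 18;python3 -m handwheel '[[[0,0,0,0,0,-0.05,0],[0,0,0,0,0,0,0],[0,0,0,0,0,0,0]]]'; python3 look.py 19
```

```text
clock: 17.97
tcp_pos: [0.4799, 0.1144, 0.1651]
orientation: [-3.14, 0.067, -0.001]
contact_force: [-6.6, -0.5, 21.8]
grip_width: 0.0084
yaw -92.4547836056404 [ 3.59056504e-04  4.05161585e-04 -9.99999853e-01] [0.47991455 0.11435388 0.16509032] [-6.56835139 -0.50797098 21.79681848] [-0.08053995  1.6236532   0.08042953] [-0.28  0.38 -0.1   2.1   0.06  0.67 -2.03]
key top z [0.12152665 0.12813737 0.13978812]
clock: 18.32
tcp_pos: [0.4798, 0.1144, 0.1651]
orientation: [-3.138, 0.146, -0.0]
contact_force: [-7.3, -0.2, 23.0]
grip_width: 0.0084
yaw -95.31737531081923 [ 1.02859615e-04  5.45656544e-04 -9.99999846e-01] [0.47980188 0.11442401 0.16505495] [-7.33697669 -0.18019525 23.03533602] [-0.00986137  1.70827761  0.09163153] [-0.29  0.38 -0.09  2.1   0.05  0.67 -2.07]
key top z [0.12149656 0.12380816 0.13989336]
```

View pics/m19.png

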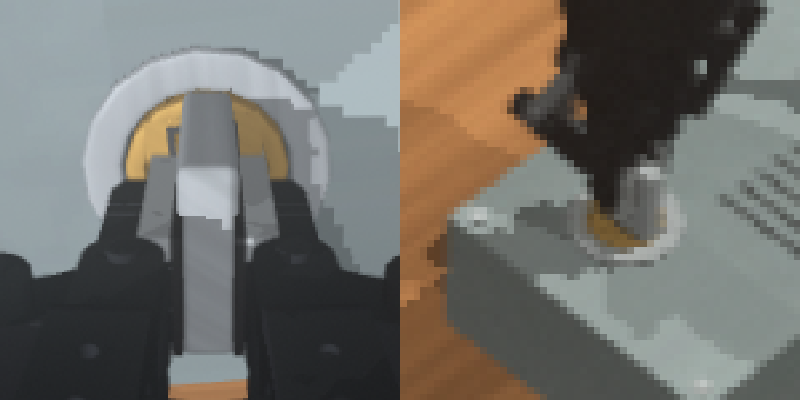

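```bash
python3 -m handwheel '[[[0,0,0,0,0,-0.04,0],[0,0,0,0,0,0,0],[0,0,0,0,0,0,0],[0,0,0,0,0,0,0]]]'; python3 look.py 20
```

```text
clock: 18.75
tcp_pos: [0.4798, 0.1145, 0.165]
orientation: [-3.134, 0.208, -0.0]
contact_force: [-7.4, 0.7, 22.5]
grip_width: 0.0082
yaw -97.5914795977526 [ 9.21761425e-05  7.23240591e-04 -9.99999734e-01] [0.479811   0.11454411 0.16504113] [-7.40459978  0.68552376 22.52303705] [0.01127867 1.68477985 0.13814716] [-0.29  0.38 -0.08  2.1   0.05  0.67 -2.11]
key top z [0.12150919 0.12782497 0.14013314]
```

```bash
python3 -m handwheel '[[[0,0,0,0,0,-0.04,0],[0,0,0,0,0,0,0],[0,0,0,0,0,0,0],[0,0,0,0,0,0,0]]]'; python3 look.py 21; python3 - <<'E'
from h import *
o,p,d=save('scene','s22.png'); cv2.imwrite('pics/m22.png',cv2.resize(p[60:320,80:400,::-1],(738,600)))
E
```

```text
clock: 19.18
tcp_pos: [0.4798, 0.1146, 0.1651]
orientation: [-3.129, 0.27, -0.0]
contact_force: [-7.0, 0.9, 22.7]
grip_width: 0.0084
yaw -99.8469847314291 [ 8.75168670e-05  6.81988795e-04 -9.99999764e-01] [0.47977972 0.11461846 0.16506205] [-6.98057124  0.85974955 22.6802649 ] [0.04417269 1.72349431 0.2199345 ] [-0.3   0.38 -0.07  2.1   0.04  0.67 -2.14]
key top z [0.11810272 0.12308787 0.14004333]
```

View pics/m22.png

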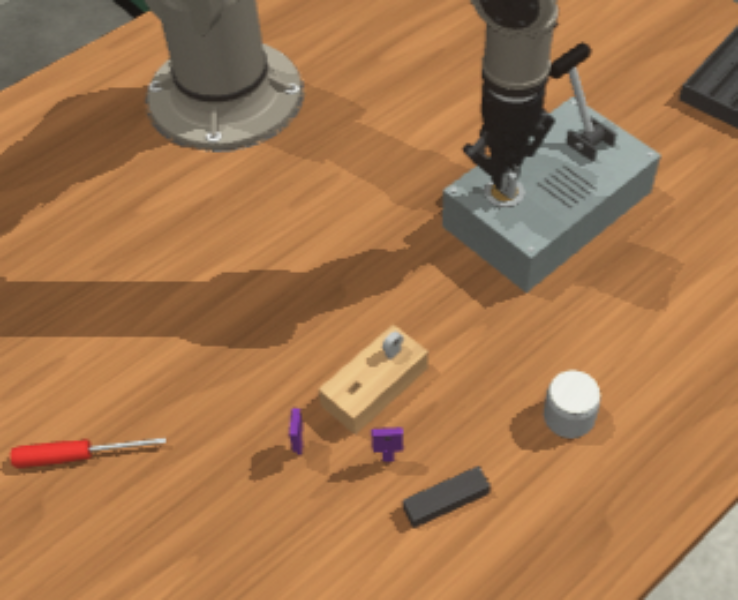

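View pics/m21.png

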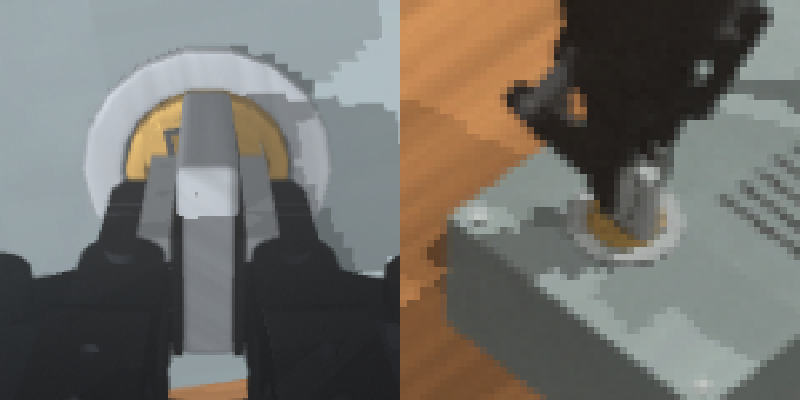

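The moment rises steeply (0.09, 0.14, then 0.22 N m), so the cylinder is at its stop. The key is home and gripped, the lever is at rest and the bystanders are undisturbed. Handing in.

```bash
python3 -c "
from bench import r
print(r.hand_in())"
```

```text
the job is handed in; nothing more can be done
None
```

I completed the job and handed it in at about 19 s of the 72 s allowed. The hand-in gives no verdict, so the result below rests on my own checks.

**What I did**
- **Lever:** I swung it to its stop, where the force rose from about 5 to 15 N with almost no travel. I then backed off, and the picture showed it sprung back to rest.
- **Key:** I took the steel square-headed key from the block, leaving the round-headed key and the purple look-alikes alone. It went straight into the switch and needed no wiggling.
- **Turn:** I turned it clockwise only once it was fully home, and handed in while still gripping and holding it.

**Last checks**
- **Seating:** The key top was at about 0.122–0.123 m, where 0.123 m is fully home. I held about 22 N of downward push.
- **Angle:** The tool was turned 100°, about 10° more than the quarter turn, to take up the key's play and wrist give. The turning moment rose from 0.09 to 0.22 N m over the last 4.5°, so the cylinder is at its stop.
- **Grip:** The opening was 8.4 mm on the 10 mm head at 120 N, so the opening reads 1–2 mm small.
- **Scene:** The last picture showed the lever at rest, the round-headed key standing in the block, and nothing else disturbed.

**Measurements that disagreed**
- **Slot position:** My first wrist-camera reading was about 4 mm off in y because the arm was still settling, so I repeated it.
- **Sideways alignment:** A correction taken from the empty block slot put the key about 2 mm off in x. I fixed it from the wrist picture before inserting.
- **Side force:** About 7 N of sideways force remained on the tool at the end.
- **Seating push:** Pressing the key home briefly took the wrist force to 43 N. That is below the 120 N wrist limit, and I took it to be through the fingers rather than the arm or gripper body, which have a 40 N limit.

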